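# Load a tin into the spring pusher tray

## Task

Pull the stock drawer open by its handle, take out the square tin (leave the round one in the drawer) and set it upright between the side rails of the spring pusher tray, in front of the pusher. Press the tin straight back against the sprung pusher until the pusher is fully back against its hard stop, firmly but without ramming it, and finish while still holding the tin pressed there, so that a colleague can clip on the front fence. Leave the other goods on the counter and on the cabinet where they stand.

Things in the scene. Friction and masses are not known exactly. Their poses are not given: they have to be found in the camera images.
- cab_drawer0 (a joint): Opening of the drawer, m: 0 is shut (it may start up to 0.015 open), 0.134 is its end stop; it slides along the cabinet's -x axis and stays where it is left (about 1 N of friction). Opened 0.12, the tins stand clear of the cabinet's top.
- cab_drawer0_handle (a point): Middle of the drawer's handle, a dark steel bar 11 mm thick and 120 mm long, level, parallel to the cabinet's front and 35 mm out from it (30 mm of free gap behind the bar), 72 mm above the counter. The bar runs along this point's y axis; its -x axis is the way the drawer opens.
- cab: Fixed wooden cabinet with one drawer, 200 deep (x) x 280 wide (y) x 110 mm high; origin at the centre of its underside, front facing its -x. Drawer: inner floor 22 mm above the counter, side walls up to 88 mm, front up to 98 mm above the counter; inside 155 mm long (x), 238 mm wide (y). Yaw 0 to 0.25 rad.
- square_tin: The tin to load: plain steel square tin, 56 x 56 x 70 mm high, dark seam 52 mm up, 110 to 210 g. Origin at the centre of its underside, z up, x and y along its sides. It stands in the front half of the drawer, left or right of the middle, turned up to 0.3 rad to the cabinet; the round tin is on the other side, about 45 mm of free gap between them.
- round_tin: Round steel tin, 58 mm in diameter, 60 mm high, that stays in the drawer; origin at the centre of its underside.
- tray: Fixed black spring pusher tray, 250 x 74 mm, floor 6 mm thick, x = -100 to 150 mm. Tins are pressed along its +x. Origin on the counter, under the pusher's front face at rest. Rails to x = 70 mm: 64 mm apart, 5 mm thick, tops 21 mm above the counter. Stop plate at x = 60 mm, 56 mm high. Yaw -0.6 to 0.2 rad. A tin centred at x = -55 mm stands clear of the pusher.
- pusher (a joint): How far the sprung pusher is pressed in along the tray's x axis, m: 0 at rest, 0.050 at the hard stop. The spring (160 N/m) pushes back with 6.4 N at first and 14.4 N at the stop, and returns the pusher when let go. At the stop 18 to 30 N is a good push; over 60 N is ramming.
- pusher_face (a point): Centre of the front face of the pusher, an aluminium plate 54 wide x 50 mm high x 6 mm thick, from 7 to 57 mm above the counter; x axis along the tray's x. Pressed fully back, the tin's centre is at x = 22 mm in the tray's frame.
- mug_back: White mug, 76 mm in diameter, 90 mm high, on the counter behind the tray; origin at the centre of its underside. Leave alone.
- mug_top: White mug, 76 mm in diameter, 85 mm high, on top of the cabinet, towards its rear; origin at the centre of its underside. Leave alone.
- jar: White ceramic jar, 68 mm in diameter, 90 mm high, on the counter behind the tray; origin at the centre of its underside. Leave alone.
- bottle: Brown glass bottle, 52 mm in diameter, 170 mm high, on the counter at the robot's left; origin at the centre of its underside. Leave alone.
- gift_box: Cardboard gift box, 90 x 70 x 40 mm high, on the counter near the robot; origin at the centre of its underside. Leave alone.
- fence: Clear plastic front fence of the tray, 100 mm long, 39 mm high, lying ready on the counter near the robot; origin at the centre of its underside. Leave alone.

How it is judged (in metres and radians):
On the way, in this order (a step that is already met when the one before it is completed fails the run):
1. the drawer is pulled open (value of joint cab_drawer0 above 0.09 m), for 0.1 s.
2. the square tin is lifted out of the drawer (height (world z) of square_tin above 0.085 m), for 0.1 s.
3. the square tin stands between the tray's rails, in front of the pusher (z of square_tin in the frame of tray below 0.012 m and x of square_tin in the frame of tray between -0.1 and 0.03 m and y of square_tin in the frame of tray between -0.008 and 0.008 m and value of joint pusher below 0.045 m), for 0.1 s.
At the end, for the whole second after the job is handed in: The square tin, held upright (0.12 rad) by the fingers, at rest on the tray floor (within 8 mm) and within 8 mm of its middle line, presses the pusher with over 12 N to within 2.5 mm of its hard stop; the robot does not touch the pusher; the round tin is in the drawer (value of joint pusher above 0.0475 m and contact force between square_tin and pusher above 12 N and contact force between the arm and pusher below 0.5 N and contact force between the fingers and square_tin above 5 N and z of square_tin in the frame of tray between 0.002 and 0.014 m and y of square_tin in the frame of tray between -0.008 and 0.008 m and angle between square_tin's own z axis and vertical below 0.12 rad and linear speed of square_tin below 0.02 m/s and height (world z) of round_tin between 0.012 and 0.06 m); the arm keeps its last pose, push and grip.
It fails at once if the tin is rammed into the pusher (over 60 N) (contact force between square_tin and pusher above 60 N).
It fails at once if the round tin is taken out of the drawer (height (world z) of round_tin above 0.085 m).
It fails at once if other goods on the counter or cabinet are shifted by more than 40 mm (distance of any of mug_back, mug_top, jar, bottle, gift_box, fence from where it was at the start of the episode above 0.04 m).
It also fails if it takes over 67 s, if anything falls off the work surface, if the arm or the gripper's body presses on something with over 40 N, if the wrist force passes 120 N, or if a joint passes its speed limit or range.

## Robot

A 6-joint arm with a two-finger parallel gripper is mounted at the origin on the work surface. World frame = base frame: x ahead of the robot, y to its left, z up, the work surface at z = 0. Lengths are in mm, angles in degrees, forces in N, time in s.
With the tool pointing down it reaches from about 300 to 850 mm from the base axis. Payload 4.2 kg.
Tool frame: the origin (TCP) lies midway between the tips of the shut fingers; the grasp point (between the pads) lies 19 mm behind it (env.grasp_offset is the distance from the TCP to the grasp point, in mm); z points along the fingers, y is the line along which they close (so a half turn about z gives the same grasp; the last joint's range is limited). The gripper opens to 91 mm and grips with 3 to 60 N. Pads are 32 mm wide; open, the fingers measure 118 mm over their backs; the gripper's body (76 mm by 178 mm) begins 60 mm behind the grasp point.
Start: joints at [-76.433, 18.312, 89.639, -0, 72.044, -1.146], TCP at [146.045, -556.16, 213.976] pointing down, gripper open.
Joint ranges: [-177.97, 177.97], [-48.28, 115.42], [12.27, 149.76], [-77.06, 257.06], [2.81, 150.46], [-146.56, 146.56]. Speed limits (degrees/s): [147.25, 147.25, 180, 180, 180, 180].

## Interface

Orientations are given as [roll, pitch, yaw] about the fixed x, y, z axes, in that order (R = Rz(yaw) Ry(pitch) Rx(roll)).
In Python, from workcell import env, optics gives the robot as it stands. The module is installed in compiled form; this text tells all that it offers.
- The arm moves only by the tool send_rows, never from a script. Its argument "targets" is a list that holds one entry, the list of rows, each a list of 7 numbers: the turn, a rotation vector about the world's x, y, z scaled (see below), then the shift along the world's x, y, z scaled (see below), then the closure, from -1 (fully open) to 1 (shut). In form: [[[rx, ry, rz, x, y, z, gripper], ...]]. A call has 1 to 12 rows; each row shifts and turns the commanded pose from where the row before left it; what a row does not reach is not made up. The controller multiplies each number of a shift by 0.2 m and each number of a turn by pi/2 rad. A row lasts 1/10 s, in which the tool goes at most 50 mm and 8.59 degrees, less where a joint would pass 70% of its speed; a pose out of reach is approached as far as the arm can. A call with a number of a shift or a turn outside -1 to 1 is refused whole. A call with a gripper value outside its range is refused whole. The fingers move at their own pace and stop on an object; "grip_force" is the grip in N (left out, the last holds). Time passes only in rows, so rows that do not move let the fingers close. It gives the time, the measured TCP pose, the force, the opening and the grip force at its end, in the units of the state.
- env.state(): the state, without advancing time (a new reading comes with each control period).
- optics.grab_frame(name): name is "side" or "top"; returns (picture, depth): 384x512x3 uint8, red, green, blue; 384x512 float32, mm along the optical axis (not along the pixel's ray), 0 where there is no reading.
- optics.camera_info(name): a dict with "camera_matrix" (3x3 intrinsics, pixels), "k1" (the pictures are not rectified: a ray, as slopes to the right and down, at radius r is drawn at 1 + k1 r^2 times it, then the intrinsics apply), "R" (3x3) and "t" (3): a world point X has camera coordinates R X + t. Camera axes: x right, y down, z forward; pixel columns grow to the right and rows downward; lengths in mm; the calibration is good to about 2 mm. A picture is of the moment at which its call begins. camera_info takes no time and is no camera call.
- env.job_done(): hands the job in; it is judged then, once.
Trained networks look in the newest picture that a camera, given by its name, has taken for a name from the list of things; names that differ only in an ending like _2 or _b are one class to them, and where a whole thing is asked for, a point or a joint stands for the part that bears it (a point fixed in the world has none). Each returns a list of dicts, best first, with "conf" (0 to 1); they miss things now and then, are a little off and sometimes report something else, mostly with a low value. They report only what shows in the picture. A call takes as long as a camera call.
- optics.silhouettes(camera, name): "mask" (384x512 bool, what is visible of it) and "at" ([column, row] in pixels, amid what is visible of it).
- optics.place_of(camera, name): "at" ([column, row] in pixels: a listed point, or the origin of a listed thing).
The state is a dict: "time_s": time; "qpos": joint angles; "qvel": joint speeds; "effort": joint torques, N m; "ee_pos": TCP position; "ee_rot": TCP orientation; "force": force on the tool from outside, world axes, zero at the start; "torque": the same for the moment, N m; "gripper_width": finger opening in mm; "gripper_force": force on a finger pad.
Only numpy, scipy, OpenCV 4.12 (cv2) and the standard library are available. Lean on these libraries where they do the work, as an engineer would, in place of code of your own. Each camera call takes 0.05 s, during which the arm holds its last target. There are 200 camera calls.

## Working session

There is one attempt and no reset: what is moved stays moved. The work goes in short steps, Python scripts to look and compute and a tool call to move; the robot and the scene stay as the last step left them, time stands still between calls to the robot, and variables do not carry over. Pictures are saved under pics/ and viewed, at most 10 in all, crops included, and the job is handed in when it is done.

Besides the shell and the picture viewer there is one more tool, called after ">>>" as name([rows], argument=value, ...), one row to a line, values as JSON. send_rows: Moves the arm, as the interface text tells. Its arguments: {"type":"object","properties":{"targets":{"type":"array"},"grip_force":{"type":"number"}},"required":["targets"]}

```bash
mkdir -p pics; cat > h.py <<'E'
import numpy as np, cv2
from workcell import env, optics
def ray(cam,px):
    c=optics.camera_info(cam);K=np.array(c["camera_matrix"]);k=c["k1"]
    d=np.array([(px[0]-K[0,2])/K[0,0],(px[1]-K[1,2])/K[1,1]]);u=d.copy()
    for _ in range(20): u=d/(1+k*(u@u))
    return np.array([u[0],u[1],1.]),np.array(c["R"]),np.array(c["t"]).ravel()
def at_z(cam,px,z):
    u,R,t=ray(cam,px);o=-R.T@t;d=R.T@u
    return o+d*(z-o[2])/d[2]
def cloud(cam,depth,mask):
    c=optics.camera_info(cam);K=np.array(c["camera_matrix"]);R=np.array(c["R"]);t=np.array(c["t"]).ravel()
    v,w=np.nonzero(mask&(depth>0));z=depth[v,w]
    d=np.c_[(w-K[0,2])/K[0,0],(v-K[1,2])/K[1,1]];u=d.copy()
    for _ in range(20): u=d/(1+c["k1"]*(u**2).sum(1,keepdims=True))
    return (np.c_[u,np.ones(len(u))]*z[:,None]-t)@R
E
python3 - <<'E'
from h import *
np.set_printoptions(precision=1,suppress=True)
for c in("top","side"):
    p,d=optics.grab_frame(c);cv2.imwrite(f"pics/{c}0.png",p[:,:,::-1]);np.save(c+"0.npy",d)
    i=optics.camera_info(c);print(c,-np.array(i["R"]).T@np.array(i["t"]).ravel())
    for n in ["cab_drawer0_handle","cab","square_tin","round_tin","tray","pusher_face","mug_back","mug_top","jar","bottle","gift_box","fence"]:
        z={"cab_drawer0_handle":72,"pusher_face":32,"mug_top":110,"square_tin":22,"round_tin":22}.get(n,0)
        for o in optics.place_of(c,n)[:1]: print(n,round(o["conf"],2),np.array(o["at"]),at_z(c,o["at"],z))
    for n in ["cab_drawer0_handle","cab","tray"]:
        for o in optics.silhouettes(c,n)[:1]:
            q=cloud(c,d,o["mask"]);
            if n=="cab_drawer0_handle": print('drawer',len(q))
            if n=="cab": q=q[abs(q[:,2]-110)<6]
            if n=="tray": q=q[q[:,2]<28]
            if len(q)>20: r=cv2.minAreaRect(q[:,:2].astype(np.float32));print(n,r,np.percentile(q[:,2],[5,50,95]))
print(env.state())
E
```

```text
top [ 380.1   40.4 1310.8]
cab_drawer0_handle 0.85 [197.7 195.9] [545.4 215.9  72. ]
cab 0.95 [195.  151.9] [686.7 233.1   0. ]
tray 0.67 [347.9 195.4] [ 543.5 -211.9    0. ]
pusher_face 0.62 [350.8 193.2] [ 545.6 -214.4   32. ]
mug_back 0.6 [291.4 118.2] [780.8 -56.2   0. ]
mug_top 0.86 [195.4 136.4] [704.4 215.6 110. ]
jar 0.77 [334.3 119.4] [ 773.7 -184.7    0. ]
bottle 0.95 [155.6 286. ] [296.6 352.3   0. ]
gift_box 0.57 [274.4 253.2] [383.1   7.8   0. ]
fence 0.56 [355.5 271.5] [ 323.2 -223.1    0. ]
drawer 1228
cab_drawer0_handle ((575.27392578125, 229.2661895751953), (74.77543640136719, 292.6746826171875), 7.809203624725342) [ 32.   90.3 100.8]
cab ((683.197509765625, 233.89059448242188), (202.2716522216797, 281.21917724609375), 6.3082098960876465) [106.7 110.6 114.3]
tray ((563.7064208984375, -230.25616455078125), (81.19664001464844, 253.5278778076172), 61.9014778137207) [ 1.2  6.9 22.3]
side [ 350.7 -958.2  658.1]
cab_drawer0_handle 0.76 [237.7 168.8] [540.5 224.7  72. ]
cab 0.82 [279.9 185.4] [674.6 227.4   0. ]
round_tin 0.55 [265.8 174.2] [638.3 269.7  22. ]
tray 0.74 [27
[... 464 characters left out ...]
2.7882080078125), 7.181982040405273) [19.9 73.3 99.2]
cab ((691.5112915039062, 233.96844482421875), (187.78009033203125, 287.628662109375), 7.656844139099121) [107.1 111.1 113. ]
tray ((568.7997436523438, -218.04727172851562), (100.82865142822266, 252.9125213623047), 60.85707473754883) [ 4.3  7.9 22.4]
{'time_s': 1.6, 'qpos': array([-76.4,  18.3,  89.6,   0. ,  72. ,  -1.1]), 'qvel': array([-0. , -0. ,  0.1,  0.1,  0.1,  0. ]), 'effort': array([ -0. , -41.2, -23.2,   0.1,   0. ,  -0. ]), 'ee_pos': array([ 146.1, -556.1,  214. ]), 'ee_rot': array([180. ,  -0. ,  14.7]), 'force': array([ 0.2,  0.2, -0.3]), 'torque': array([0., 0., 0.]), 'gripper_force': 0.0, 'gripper_width': 91.17512489895225}
```

View pics/top0.png

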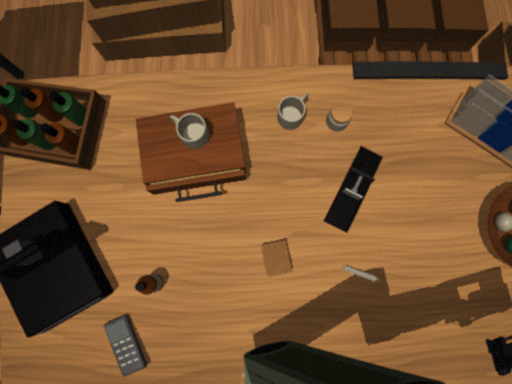

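View pics/side0.png

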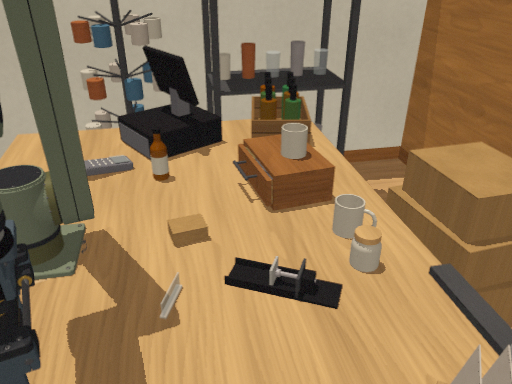

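The top view shows the cabinet at about (190,148), its handle bar from (177,199) to (225,192), and the tray at (355,190), slanted. The side view agrees with this. Next I refine the handle and tray.

```bash
python3 - <<'E'
from h import *
np.set_printoptions(precision=1,suppress=True)
def loc(q,o,a):
    a=np.radians(a);c,s=np.cos(a),np.sin(a);w=q[:,:2]-o
    return np.c_[w@[c,s],w@[-s,c],q[:,2]]
full=np.ones((384,512),bool)
for cam in("top","side"):
    d=np.load(cam+"0.npy");q=cloud(cam,d,full)
    c=q[(abs(q[:,2]-110)<5)&(q[:,0]>560)&(q[:,0]<820)&(q[:,1]>60)&(q[:,1]<400)]
    r=cv2.minAreaRect(c[:,:2].astype(np.float32));print(cam,"cab",r)
    l=loc(q,np.array([685,233.5]),7)
    b=l[(l[:,0]<-118)&(l[:,0]>-165)&(abs(l[:,1])<75)&(l[:,2]>55)&(l[:,2]<95)]
    print("bar n",len(b),b.mean(0),"x pct",np.percentile(b[:,0],[5,25,50,75,95]),"y",np.percentile(b[:,1],[2,98]),"z",np.percentile(b[:,2],[10,90]),"slope deg",np.degrees(np.polyfit(b[:,1],b[:,0],1)[0]))
    t=q[(q[:,0]>420)&(q[:,0]<720)&(q[:,1]>-340)&(q[:,1]<-110)&(q[:,2]>15)&(q[:,2]<27)]
    print("rails",len(t),cv2.minAreaRect(t[:,:2].astype(np.float32)))
    l=loc(q,np.array([541.6,-218.5]),-28.3)
    for n,x0,x1 in(("pusher",-25,25),("stop",40,80)):
        p=l[(l[:,0]>x0)&(l[:,0]<x1)&(abs(l[:,1])<45)&(l[:,2]>40)&(l[:,2]<65)]
        if len(p): print(n,len(p),p.mean(0),p.min(0),p.max(0))
    m=(abs(l[:,1])<60)&(l[:,2]>14)&(l[:,2]<27)&(l[:,0]>-95)&(l[:,0]<65)
    for s in(1,-1):
        p=l[m&(s*l[:,1]>22)]
        if len(p)>5:print("rail",s,len(p),np.percentile(p[:,1],[10,50,90]),"slope",np.degrees(np.polyfit(p[:,0],p[:,1],1)[0]))
# dark mask of tray in top
p=cv2.imread("pics/top0.png");m=(p.max(2)<50);m[:,:320]=0;m[:140]=0;m[235:]=0;m[:,390:]=0
pts=cloud("top",np.load("top0.npy"),m);pts=pts[pts[:,2]<30];print("dark",len(pts),cv2.minAreaRect(pts[:,:2].astype(np.float32)))
E
```

```text
top cab ((681.4850463867188, 234.15748596191406), (202.9434814453125, 281.38897705078125), 7.194838523864746)
bar n 222 [-139.8   -1.9   76.5] x pct [-147.  -144.5 -141.5 -137.6 -123.5] y [-60.6  57.5] z [73.2 80.3] slope deg -0.5878935865493592
rails 257 ((537.9902954101562, -213.61776733398438), (73.35975646972656, 190.4395751953125), 61.041900634765625)
pusher 69 [ 3.   2.4 51.8] [ -2.9 -23.7  40.5] [23.8 27.9 62. ]
stop 148 [64.9  1.5 50.8] [ 41.9 -35.7  40.7] [79.4 39.2 60.9]
rail 1 120 [33.3 36.2 38.8] slope -1.386593897307036
rail -1 108 [-33.5 -31.3 -28.8] slope -0.6226445009972682
side cab ((691.5257568359375, 234.003662109375), (187.8721923828125, 287.674072265625), 7.668403148651123)
bar n 116 [-137.9   -8.3   76.1] x pct [-145.3 -143.8 -140.6 -134.8 -122. ] y [-68.8  57. ] z [72.1 79.1] slope deg 0.1964269814743481
rails 619 ((540.7885131835938, -214.93972778320312), (78.92559051513672, 194.01937866210938), 60.78736877441406)
pusher 112 [ 6.1 -1.7 50.6] [  0.3 -25.3  40.1] [18.2 29.6 59.7]
stop 186 [67.8 -4.4 50.7] [ 59.8 -36.5  40.1] [79.8 38.1 60. ]
rail 1 231 [33.9 36.2 39.6] slope -0.8455902230380599
rail -1 328 [-35.2 -33.  -29.7] slope -0.732287961660544
dark 1594 ((563.8814086914062, -227.51803588867188), (71.87606811523438, 247.25352478027344), 61.049991607666016)
```

>>> send_rows([
  [[0,0,0.0914,0.09,0.18,0,0.4],[0,0,0.0914,0.09,0.18,0,0.4],[0,0,0.0914,0.09,0.18,0,0.4],[0,0,0.0914,0.09,0.18,0,0.4],[0,0,0.0914,0.09,0.18,0,0.4],[0,0,0.0914,0.09,0.18,0,0.4],[0,0,0.0914,0.09,0.18,0,0.4],[0,0,0.0914,0.09,0.18,0,0.4],[0,0,0.0914,0.09,0.18,0,0.4],[0,0,0.0914,0.09,0.18,0,0.4],[0,0,0,0.09,0.18,0,0.4],[0,0,0,0.09,0.18,0,0.4]],
], grip_force=30)

```text
time_s: 2.8
ee_pos: [362.6, -122.6, 214.3]
ee_rot: [179.9, 0.0, 97.0]
force: [1.1, -0.8, 0.0]
gripper_width: 27.4
gripper_force: 0.0
```

>>> send_rows([
  [[0,0,0,0.09,0.18,0,0.4],[0,0,0,0.09,0.18,0,0.4],[0,0,0,0.09,0.18,0,0.4],[0,0,0,0.09,0.18,0,0.4],[0,0,0,0.09,0.18,0,0.4],[0,0,0,0.09,0.18,0,0.4],[0,0,0,0.09,0.18,0,0.4],[0,0,0,0,0,0,0.4],[0,0,0,0,0,0,0.4]],
])

```text
time_s: 3.7
ee_pos: [487.8, 128.2, 213.6]
ee_rot: [-179.9, 0.0, 97.1]
force: [0.2, 0.0, 0.3]
gripper_width: 27.6
gripper_force: 0.0
```

>>> send_rows([
  [[0,0,0,0.14,0.22,0,0.4],[0,0,0,0.14,0.22,0,0.4],[0,0,0,0,0,-0.2,0.4],[0,0,0,0,0,-0.2,0.4],[0,0,0,0,0,-0.02,0.4],[0,0,0,0,0,0,0.4],[0,0,0,0,0,0,0.4]],
])

```text
time_s: 4.4
ee_pos: [543.0, 211.8, 132.3]
ee_rot: [179.8, -0.0, 96.9]
force: [0.1, 0.2, -0.5]
gripper_width: 27.4
gripper_force: 0.0
```

```bash
python3 - <<'E'
from h import *
p,d=optics.grab_frame("side");print(env.state()["ee_pos"])
cv2.imwrite("pics/s1.png",cv2.resize(p[90:250,180:340,::-1],None,fx=3.7,fy=3.7))
E
```

```text
[543.13291501 212.03258004 132.53540195]
```

View pics/s1.png

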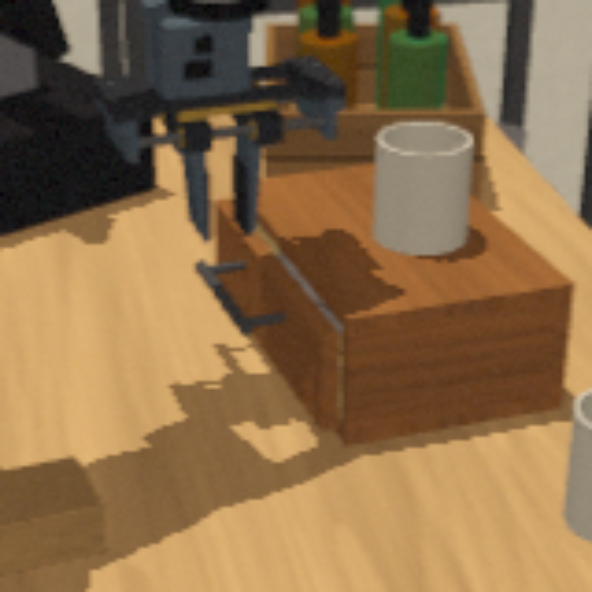

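The fingers (tips at crop (203,240) and (245,235)) sit above the bar, which runs from (203,265) to (247,330), one on each side. I lower, grip and check.

>>> send_rows([
  [[0,0,0,0.005,0.02,-0.1,0.4],[0,0,0,0,0,-0.1,0.4],[0,0,0,0,0,-0.1,0.4],[0,0,0,0,0,-0.1,0.4],[0,0,0,0,0,0,0.4],[0,0,0,0,0,0,1],[0,0,0,0,0,0,1],[0,0,0,0,0,0,1],[0,0,0,0,0,0,1]],
], grip_force=20)

```text
time_s: 5.35
ee_pos: [543.8, 216.5, 51.8]
ee_rot: [179.8, -0.0, 97.0]
force: [-0.5, -0.1, 6.1]
gripper_width: 10.7
gripper_force: 20.0
```

>>> send_rows([
  [[0,0,0,-0.05,-0.0061,0,1],[0,0,0,-0.07,-0.0086,0,1],[0,0,0,-0.07,-0.0086,0,1],[0,0,0,-0.07,-0.0086,0,1],[0,0,0,-0.07,-0.0086,0,1],[0,0,0,-0.07,-0.0086,0,1],[0,0,0,-0.07,-0.0086,0,1],[0,0,0,-0.07,-0.0086,0,1],[0,0,0,-0.06,-0.0074,0,1],[0,0,0,0,0,0,1],[0,0,0,0,0,0,1]],
])

```text
time_s: 6.45
ee_pos: [422.8, 200.5, 51.7]
ee_rot: [179.9, 0.1, 97.1]
force: [0.1, -5.6, 12.7]
gripper_width: 10.3
gripper_force: 20.0
```

>>> send_rows([
  [[0,0,0,0,0,0,0.4],[0,0,0,0,0,0,0.4],[0,0,0,0,0,0,0.4],[0,0,0,0,0,0.15,0.4],[0,0,0,0,0,0.2,0.4],[0,0,0,0,0,0.2,0.4],[0,0,0,0,0,0.2,0.4],[0,0,0,0,-0.22,0.1,0],[0,0,0,0,-0.22,0,0],[0,0,0,0,-0.22,0,0],[0,0,0,0,-0.22,0,0],[0,0,0,0,-0.22,0,-0.4]],
])

```text
time_s: 7.65
ee_pos: [422.2, -19.9, 219.8]
ee_rot: [180.0, -0.0, 97.0]
force: [0.6, -0.2, -0.3]
gripper_width: 51.0
gripper_force: 0.0
```

```bash
python3 - <<'E'
from h import *
np.set_printoptions(precision=1,suppress=True)
print(env.state()["ee_pos"])
for c in("top","side"):
    p,d=optics.grab_frame(c);cv2.imwrite(f"pics/{c}2f.png",p[:,:,::-1]);np.save(c+"2.npy",d)
    if c=="top": cv2.imwrite("pics/top2.png",cv2.resize(p[90:250,110:310,::-1],None,fx=3.7,fy=3.7))
    for n,z in(("square_tin",22),("round_tin",22),("cab_drawer0_handle",72)):
        for o in optics.place_of(c,n)[:2]: print(c,n,round(o["conf"],2),np.array(o["at"]),at_z(c,o["at"],z))
    for n,h in(("square_tin",92),("round_tin",82)):
        for o in optics.silhouettes(c,n)[:1]:
            q=cloud(c,d,o["mask"]);g=q[abs(q[:,2]-h)<6];print(n,o["at"],len(q),len(g))
            if len(g)>8: print(cv2.minAreaRect(g[:,:2].astype(np.float32)),g.mean(0))
E
```

```text
[422.2 -19.9 219.8]
top square_tin 0.9 [220.8 201.6] [533.7 156.7  22. ]
top square_tin 0.4 [276.7 254.2] [380.   2.  22.]
top round_tin 0.7 [179.2 211.1] [509.6 276.9  22. ]
top cab_drawer0_handle 0.85 [204.4 240.1] [423.3 199.   72. ]
square_tin [217.1, 198.5] 431 386
((531.6194458007812, 155.3504180908203), (55.880340576171875, 54.0959358215332), 24.881946563720703) [530.9 154.7  92.3]
round_tin [176.0, 208.3] 433 336
((513.3458862304688, 267.95477294921875), (56.8077278137207, 54.731300354003906), 22.352724075317383) [513.4 267.6  82.3]
side square_tin 0.59 [237.  195.3] [525.6 152.4  22. ]
side round_tin 0.7 [227.  178.4] [512.5 264.6  22. ]
side cab_drawer0_handle 0.7 [200.3 174.1] [426.6 210.8  72. ]
square_tin [238.1, 175.8] 396 232
((527.4619140625, 135.50526428222656), (81.39395141601562, 88.97062683105469), 16.71286392211914) [532.  146.6  92. ]
round_tin [228.0, 165.5] 247 130
((516.0040893554688, 265.8805847167969), (56.35824966430664, 52.58492660522461), 82.2939453125) [517.9 259.8  82. ]
```

View pics/top2.png

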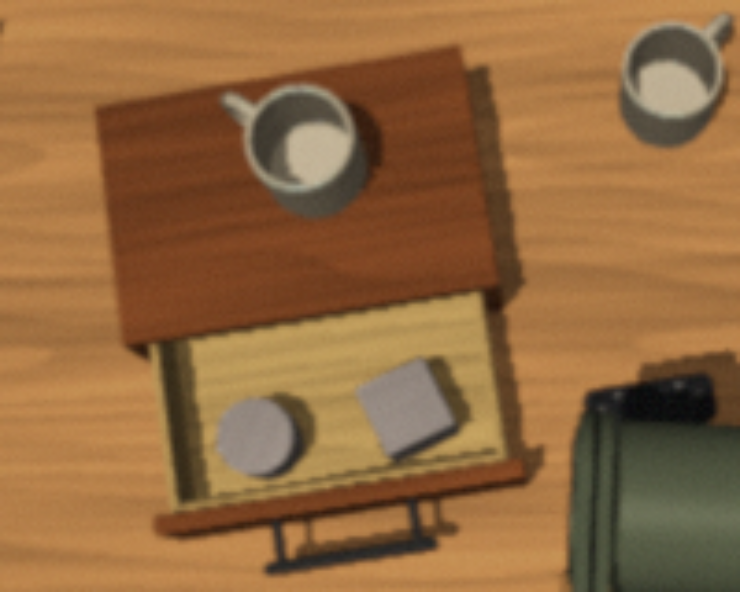

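The square tin is at crop (408,408), turned about 24°, with wide gaps around it. The round tin is at (257,437). The top-view depth fit gives the square tin at (531,155).

>>> send_rows([
  [[0,0,-0.0901,0.06,0.1,0,-0.63],[0,0,-0.0901,0.06,0.1,0,-0.63],[0,0,-0.0901,0.06,0.1,0,-0.63],[0,0,-0.0901,0.06,0.1,0,-0.63],[0,0,-0.0901,0.06,0.1,0,-0.63],[0,0,-0.0901,0.06,0.1,0,-0.63],[0,0,-0.0901,0.06,0.1,0,-0.63],[0,0,-0.0901,0.06,0.1,0,-0.63],[0,0,-0.0901,0.06,0.075,0,-0.63],[0,0,0,0,0,-0.2,-0.63],[0,0,0,0,0,-0.15,-0.63],[0,0,0,0,0,0,-0.63]],
])

```text
time_s: 9.45
ee_pos: [527.6, 156.3, 145.9]
ee_rot: [-179.9, 0.5, 24.1]
force: [-1.0, -0.8, 0.4]
gripper_width: 74.0
gripper_force: 0.0
```

```bash
python3 - <<'E'
from h import *
s=env.state();print(s["ee_pos"],s["ee_rot"],s["gripper_width"],s["qpos"])
p,d=optics.grab_frame("side")
cv2.imwrite("pics/s3.png",cv2.resize(p[90:230,160:320,::-1],None,fx=4,fy=4))
E
```

```text
[527.55651787 156.29338548 145.89095157] [-179.91999106    0.54912421   24.05696229] 73.96923570469984 [ 1.53075063e+01  1.93810569e+01  9.84594228e+01 -5.00743397e-03
  6.27144247e+01  8.12532445e+01]
```

View pics/s3.png

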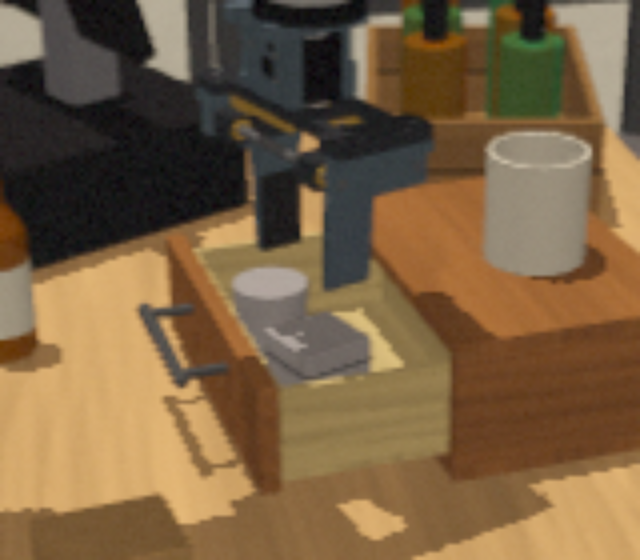

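The tin at crop (315,340) stands under the open fingers, which are at (278,240) and (345,280). I descend and grip.

>>> send_rows([
  [[0,0,0,0.01,-0.005,-0.1,-0.63],[0,0,0,0,0,-0.1,-0.63],[0,0,0,0,0,-0.1,-0.63],[0,0,0,0,0,-0.1,-0.63],[0,0,0,0,0,-0.1,-0.63],[0,0,0,0,0,0,-0.63],[0,0,0,0,0,0,-0.63]],
])

```text
time_s: 10.2
ee_pos: [534.0, 155.9, 51.6]
ee_rot: [180.0, -0.2, 24.0]
force: [0.5, -0.9, -0.4]
gripper_width: 74.1
gripper_force: 0.0
```

>>> send_rows([
  [[0,0,0,-0.012,-0.005,-0.045,-0.63],[0,0,0,0,0,0,-0.63],[0,0,0,0,0,0,-0.63],[0,0,0,0,0,0,0.5],[0,0,0,0,0,0,0.5],[0,0,0,0,0,0,0.5],[0,0,0,0,0,0,0.5],[0,0,0,0,0,0,0.5]],
], grip_force=35)

```text
time_s: 11.0
ee_pos: [530.5, 154.6, 41.2]
ee_rot: [-180.0, -0.0, 24.0]
force: [0.7, 1.3, 1.9]
gripper_width: 55.9
gripper_force: 34.9
```

>>> send_rows([
  [[0,0,0,0,0,0.1,0.5],[0,0,0,0,0,0.2,0.5],[0,0,0,0,0,0.2,0.5],[0,0,0,0,0,0.1,0.5],[0,0,-0.0841,-0.02,-0.19,0,0.5],[0,0,-0.0841,-0.02,-0.19,0,0.5],[0,0,-0.0841,-0.02,-0.19,0,0.5],[0,0,-0.0841,-0.02,-0.19,0,0.5],[0,0,-0.0841,-0.02,-0.19,0,0.5],[0,0,-0.0841,-0.02,-0.19,0,0.5],[0,0,-0.0841,-0.02,-0.19,0,0.5],[0,0,0,-0.02,-0.19,0,0.5]],
])

```text
time_s: 12.2
ee_pos: [497.6, -151.0, 160.6]
ee_rot: [180.0, 0.0, -29.1]
force: [0.7, 0.3, -1.0]
gripper_width: 56.1
gripper_force: 34.9
```

>>> send_rows([
  [[0,0,0,-0.02,-0.19,0,0.5],[0,0,0,0,-0.015,-0.1,0.5],[0,0,0,0,0,-0.1,0.5],[0,0,0,0,0,0,0.5],[0,0,0,0,0,0,0.5],[0,0,0,0,0,0,0.5]],
])

```text
time_s: 12.8
ee_pos: [495.0, -190.5, 121.9]
ee_rot: [-180.0, -0.1, -29.0]
force: [1.2, -0.4, -0.6]
gripper_width: 55.9
gripper_force: 34.9
```

```bash
python3 - <<'E'
from h import *
np.set_printoptions(precision=1,suppress=True)
s=env.state();print(s["ee_pos"],s["ee_rot"],s["gripper_width"],s["force"])
for c in("side","top"):
    p,d=optics.grab_frame(c)
    if c=="side":cv2.imwrite("pics/s4.png",cv2.resize(p[190:320,200:360,::-1],None,fx=4,fy=4))
    for n,z in(("square_tin",s["ee_pos"][2]-19.5),("tray",0),("pusher_face",32)):
        for o in optics.place_of(c,n)[:1]: print(c,n,round(o["conf"],2),np.array(o["at"]),at_z(c,o["at"],z))
    q=cloud(c,d,np.ones((384,512),bool))
    a=np.radians(-29);cs,sn=np.cos(a),np.sin(a);w=q[:,:2]-[542.5,-216.8];l=np.c_[w@[cs,sn],w@[-sn,cs],q[:,2]]
    m=(abs(l[:,1])<45)&(l[:,2]>14)&(l[:,2]<27)&(l[:,0]>-95)&(l[:,0]<65)
    for g in(1,-1):
        p=l[m&(g*l[:,1]>26)];k=np.polyfit(p[:,0],p[:,1],1);print("rail",g,len(p),np.median(p[:,1]),np.degrees(k[0]))
E
```

```text
[ 495.  -190.5  121.9] [-180.    -0.1  -29. ] 55.890055042920466 [ 1.2 -0.4 -0.6]
side square_tin 0.93 [248.9 238.4] [ 497.6 -180.8  102.4]
side tray 0.95 [273.4 282.4] [ 546.7 -215.3    0. ]
side pusher_face 0.52 [272.2 270.2] [ 544.1 -211.5   32. ]
rail 1 226 33.73971585665208 -0.10545392722696563
rail -1 313 -35.04303998459261 -0.11406260888653535
top square_tin 0.51 [346.6 207.6] [ 497.9 -186.9  102.4]
rail 1 49 34.463541202754676 -0.15663830112178354Traceback (most recent call last):
  File "<stdin>", line 13, in <module>
    raise TypeError("expected non-empty vector for x")
TypeError: expected non-empty vector for x
```

View pics/s4.png

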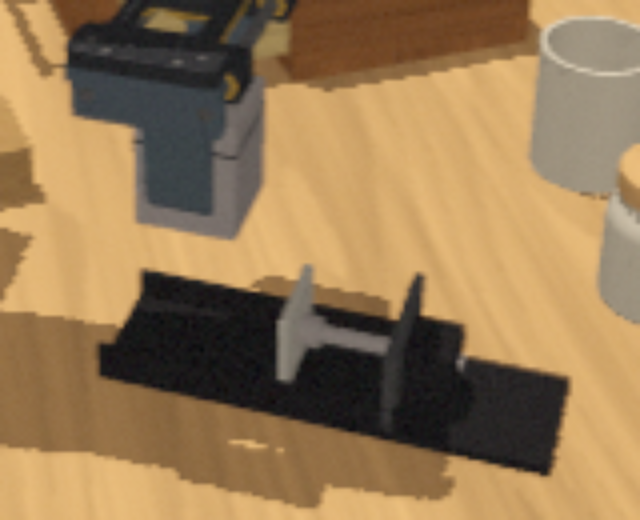

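The tin is in the gripper at crop (200,180), upright and in line above the front end of the tray. The rails run from about (100,360) to (465,330). I lower it.

>>> send_rows([
  [[0,0,0,0,0,-0.1,0.5],[0,0,0,0,0,-0.1,0.5],[0,0,0,0,0,-0.1,0.5],[0,0,0,0,0,-0.05,0.5],[0,0,0,0,0,-0.05,0.5],[0,0,0,0,0,-0.03,0.5],[0,0,0,0,0,0,0.5],[0,0,0,0,0,0,0.5]],
])

```text
time_s: 14.0
ee_pos: [494.8, -190.7, 35.4]
ee_rot: [-180.0, -0.1, -29.0]
force: [0.2, 0.2, -1.2]
gripper_width: 55.9
gripper_force: 34.9
```

>>> send_rows([
  [[0,0,0,0,0,-0.02,0.5],[0,0,0,0,0,-0.02,0.5],[0,0,0,0,0,-0.005,0.5],[0,0,0,0,0,0,0.5],[0,0,0,0,0,0,0.5],[0,0,0,0,0,0,0.5]],
])

```text
time_s: 14.6
ee_pos: [494.4, -190.6, 26.1]
ee_rot: [180.0, -0.0, -29.0]
force: [-0.6, 0.1, -0.9]
gripper_width: 56.3
gripper_force: 34.9
```

>>> send_rows([
  [[0,0,0,0.0262,-0.0145,-0.004,0.5],[0,0,0,0.0262,-0.0145,0,0.5],[0,0,0,0.0262,-0.0145,0,0.5],[0,0,0,0.0262,-0.0145,0,0.5],[0,0,0,0.0262,-0.0145,0,0.5],[0,0,0,0.0262,-0.0145,0,0.5],[0,0,0,0.0262,-0.0145,0,0.5],[0,0,0,0.0262,-0.0145,0,0.5],[0,0,0,0.0262,-0.0145,0,0.5],[0,0,0,0.0262,-0.0145,0,0.5],[0,0,0,0,0,0,0.5],[0,0,0,0,0,0,0.5]],
], grip_force=50)

```text
time_s: 15.8
ee_pos: [539.3, -215.5, 25.6]
ee_rot: [180.0, 1.1, -29.1]
force: [-17.7, 9.3, 19.6]
gripper_width: 55.9
gripper_force: 49.9
```

>>> send_rows([
  [[0,0,0,0.0131,-0.0073,0.01,0.5],[0,0,0,0.0131,-0.0073,0,0.5],[0,0,0,0.0131,-0.0073,0,0.5],[0,0,0,0.0131,-0.0073,0,0.5],[0,0,0,0,0,0,0.5],[0,0,0,0,0,0,0.5],[0,0,0,0,0,0,0.5]],
])

```text
time_s: 16.5
ee_pos: [549.6, -221.1, 25.8]
ee_rot: [180.0, 1.1, -29.1]
force: [-15.2, 9.2, 8.4]
gripper_width: 55.8
gripper_force: 49.9
```

>>> send_rows([
  [[0,0,0,0.0131,-0.0073,0.005,0.5],[0,0,0,0.0131,-0.0073,0,0.5],[0,0,0,0.0131,-0.0073,0,0.5],[0,0,0,0.0131,-0.0073,0,0.5],[0,0,0,0,0,0,0.5],[0,0,0,0,0,0,0.5],[0,0,0,0,0,0,0.5]],
])

```text
time_s: 17.2
ee_pos: [559.3, -226.5, 25.8]
ee_rot: [180.0, 1.3, -29.1]
force: [-15.8, 9.5, 4.6]
gripper_width: 56.0
gripper_force: 49.9
```

>>> send_rows([
  [[0,0,0,0.0087,-0.0048,0,0.5],[0,0,0,0,0,0,0.5],[0,0,0,0.0087,-0.0048,0,0.5],[0,0,0,0,0,0,0.5],[0,0,0,0,0,0,0.5],[0,0,0,0,0,0,0.5]],
])

```text
time_s: 17.8
ee_pos: [559.4, -226.5, 26.0]
ee_rot: [180.0, 1.7, -29.1]
force: [-23.4, 14.6, 11.9]
gripper_width: 55.6
gripper_force: 50.0
```

```bash
python3 - <<'E'
from h import *
np.set_printoptions(precision=1,suppress=True)
p,d=optics.grab_frame("side");cv2.imwrite("pics/s5.png",cv2.resize(p[190:320,200:360,::-1],None,fx=5,fy=4.6))
s=env.state();print(s["time_s"],s["ee_pos"],s["ee_rot"],s["force"],s["torque"])
for c in ("side","top"):
    if c=="top": optics.grab_frame(c)
    for n,z in(("square_tin",6),("pusher_face",32),("round_tin",22)):
        for o in optics.place_of(c,n)[:1]:
            w=at_z(c,o["at"],z)[:2]-[542.5,-216.8];print(c,n,round(o["conf"],2),w+[542.5,-216.8],"tray",w@[.8746,-.4848],w@[.4848,.8746])
E
```

```text
17.85 [ 559.4 -226.6   26. ] [180.    1.7 -29.1] [-22.8  15.4  12. ] [ 2.3  3.3 -0.1]
side square_tin 0.43 [ 564.8 -234. ] tray 27.85935722035193 -4.173187419806543
side pusher_face 0.59 [ 592.5 -229.2] tray 49.74525469277686 13.424858045732012
side round_tin 0.54 [517.2 262.2] tray -254.37670785120523 406.7067177698472
top square_tin 0.63 [ 562.4 -218.6] tray 18.305793188037118 8.120403564992024
top round_tin 0.7 [507.7 268.8] tray -265.8772329166578 407.86215874637725
```

View pics/s5.png

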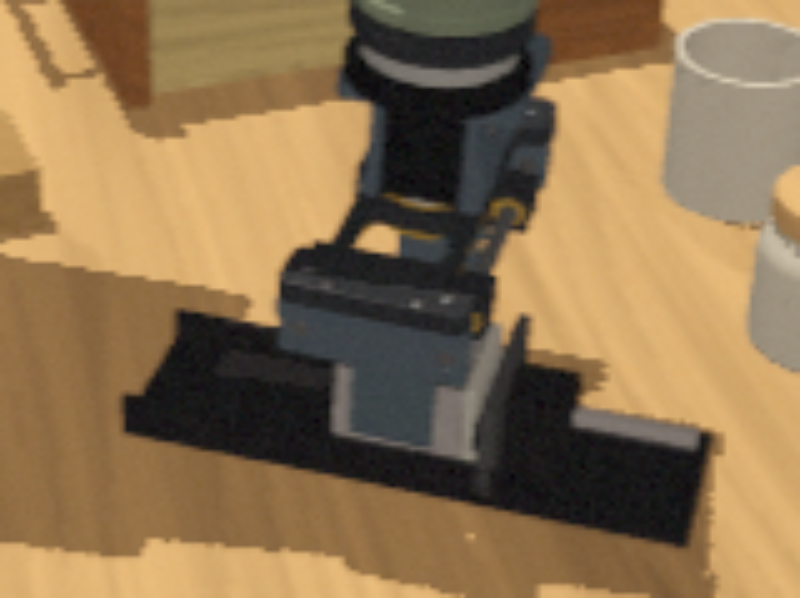

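The pusher plate, at about (490,400), lies against the stop plate at (505,400), and its rod sticks out behind at (635,428). The tin is upright between the rails, and the measured push is about 27 N. I hand it in.

```bash
python3 -c "
from workcell import env
print(env.job_done())"
```

```text
the job is handed in; nothing more can be done
None
```

The job is handed in: the square tin is held upright in the tray with the pusher on its hard stop and about 27 N measured at the wrist; the round tin was still in the drawer at the last look, and no verdict came back.

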